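# Knock a stuck part out of its nest

## Robot

A 6-joint arm with a two-finger parallel gripper is mounted at the origin on a cart in front of the work surface, level with it; the furniture and walls round the work are solid. World frame = base frame: x ahead of the robot, y to its left, z up, the work surface at z = 0. Lengths are in m, angles in rad, forces in N, time in s.
With the tool pointing down it reaches from about 0.35 to 0.975 m from the base axis. Payload 7.1 kg.
Tool frame: the origin (TCP) lies on the centre line of the jaws, within the pads' length; the fingertips stand 22 mm ahead of it and the grasp point (between the pads) lies 3 mm ahead of it; z points along the fingers, y is the line along which they close (so a half turn about z gives the same grasp; the last joint's range is limited). The gripper opens to 88 mm and grips with 3 to 60 N. Pads are 20 mm wide; open, the fingers measure 115 mm over their backs; the gripper's body (75 mm by 178 mm) begins 61 mm behind the grasp point.
Start: joints at [1.323, 0.423, 1.63, -0, 1.089, -0.019], TCP at [0.142, 0.609, 0.245] pointing down, gripper open.
Joint ranges: [-3, 3], [-0.9, 2.11], [0.09, 2.58], [-1.31, 4.45], [0.11, 2.69], [-2.54, 2.54]. Speed limits (rad/s): [2.39, 2.39, 3.01, 3.14, 3.14, 3.14].

## Interface

Orientations are given as [roll, pitch, yaw] about the fixed x, y, z axes, in that order (R = Rz(yaw) Ry(pitch) Rx(roll)).
In Python, from plant import manip, imaging gives the robot as it stands.
- The arm moves only by the tool drive_tool, never from a script. Its argument "targets" is a list of rows, each a list of 3 entries, a list of its own where there are three numbers: the turn, a rotation vector about the tool's x, y, z in degrees, then the shift along the tool's x, y, z in cm, then the finger opening in cm, from 0 to 8.78. A call has exactly 10 rows; each row is the pose to reach, as a shift and turn from the pose commanded when the call began, along the tool's axes at that moment; what a row does not reach only later rows make up. A row lasts 1/8 s, in which the tool goes at most 62.5 mm and 10.7 degrees, less where a joint would pass 70% of its speed; a pose out of reach is approached as far as the arm can. A call with a gripper value outside its range is refused whole. The fingers move at their own pace and stop on an object; the grip force is fixed at half the most. Time passes only in rows, so rows that repeat a pose let the fingers close, or fill a call up. It gives the time, the measured TCP pose, the force, the opening and the grip force at its end, in the units of the state.
- manip.read_state(): the state, without advancing time (a new reading comes with each control period).
- imaging.read_camera(name): name is "scene" or "top"; returns the picture (384x512x3 uint8, blue, green, red); there is no depth.
- imaging.calibration(name): a dict with "fx", "fy", "cx", "cy" (pixels), "world_from_camera" (4x4, takes a point from camera to world coordinates). Camera axes: x right, y up, looking along -z (the intrinsics and any distortion apply to the point x, -y, -z); pixel columns grow to the right and rows downward; lengths in m; the calibration is good to about 2 mm. A picture is of the moment at which its call begins. calibration takes no time and is no camera call.
- manip.sign_off(): hands the job in; it is judged then, once.
The state is a dict: "time_s": time; "q": joint angles; "qd": joint speeds; "joint_torque": joint torques, N m; "tcp_pos": TCP position; "eef_rot": TCP orientation; "contact_force": force on the tool from outside, world axes, zero at the start; "ft_torque": the same for the moment, N m; "grip_width": finger opening in m; "gripper_force": force on a finger pad.
Only numpy, scipy, OpenCV 4.12 (cv2) and the standard library are available. Lean on these libraries where they do the work, as an engineer would, in place of code of your own. Each camera call takes 0.05 s, during which the arm holds its last target. There are 200 camera calls.

## Task

The steel part is stuck in the pocket of the raised nest. Take the C-shaped hand ejector by its black handle, bring its rod in under the nest, find the hole in the nest's underside by gentle feel and push the rod up through it until the part stands at least 10 mm proud; then draw the rod out and stand the ejector upright on the bench again. Never press the ejector on the nest or the part with more than 25 N, and leave the weight, the hex keys and the nippers where they are.

Things in the scene. Friction and masses are not known exactly. Their poses are not given: they have to be found in the camera images.
- ejector: loose C-shaped hand tool, 0.35 kg, standing upright. Origin: underside of its foot, on the rod's axis; z up, x from the spine to the open side of the C. Foot x -72 to +16, y +-25, z 0 to 10 mm. Rod shoulder, 24 mm diameter, z 10 to 34; slim rod z 34 to 60. Spine x -70 to -58, y +-11. Upper arm x -70 to +14, y +-9, z 150 to 162. Black handle above.
- ejector_grip (a point): middle of the ejector's black handle, at (0, 0, 192 mm) in the ejector's frame, straight above the rod. The handle is 32 mm along x, 16 mm thick along y, z 162 to 216; grip it from above across its thickness (y).
- rod_tip (a point): tip of the ejector's upright slim rod, at (0, 0, 60 mm) in the ejector's frame. The rod has 8 mm diameter, its last 2.5 mm taper to 5 mm; 26 mm below the tip it ends on the wider shoulder.
- nest: fixed aluminium block overhanging from a column, free space beneath. Origin: on the bench right below the pocket's centre; z up; open side to -x, column at x +48 to +74 mm, foot plate to x +130, y +-65. Block x -46 to +46, y +-75, underside z 98, top z 130 mm. Pocket 44 mm (x) by 62 mm (y). Thin dowels in two corners pass up through the part to z 146.
- nest_underside (a point): middle of the nest's flat underside, at (0, 0, 98 mm) in its frame, not the hole itself. The one hole, 16 mm diameter, unchamfered, through a 10 mm plate, lies at x = 0 and anywhere from y -20 to +20 mm: unseen, different each time, fixed during the work. A rod that misses stops at z 98; one that enters meets the part at z 108.
- insert (a joint): the steel part in the pocket, 42 x 60 x 22 mm: how far it has been pushed straight up along its dowels (m). 0 = fully down, top flush with the nest, underside at z 108 mm. Stuck: about 10 N moves it, wherever it is pushed from below, and it stays where it is left. At 16 mm (0.016) the rod's shoulder meets the nest's underside.
- weight: turned brass hold-down weight, 40 mm wide, 58 mm high, loose; bystander; origin under its centre
- hex_keys: red hex key holder, 26 x 85 x 18 mm, loose; bystander; origin under its centre
- nippers: blue-handled nippers, 48 x 111 x 12 mm, loose; bystander; origin under its centre

How it is judged:
By the outcome, as a careful person would: the job done as asked, in the order asked, and still so for the second after the job is handed in, with the robot touching nothing.
It also fails if it takes over 64 s, if anything falls off the work surface, if the arm or the gripper's body presses on something with over 40 N, if the wrist force passes 120 N, or if a joint passes its speed limit or range.

## Working session

There is one attempt and no reset: what is moved stays moved. The work goes in short steps, Python scripts to look and compute and a tool call to move; the robot and the scene stay as the last step left them, time stands still between calls to the robot, and variables do not carry over. Pictures are saved under pics/ and viewed, at most 10 in all, crops included, and the job is handed in when it is done.

Besides the shell and the picture viewer there is one more tool, called after "Emit:" as name(argument=value, ...) on one line, values as JSON. drive_tool: Moves the arm, as the interface text tells. Its arguments: {"type":"object","properties":{"targets":{"type":"array"}},"required":["targets"]}

```bash
ls; mkdir -p pics
python3 - <<'E'
from plant import manip, imaging
import cv2
for n in("scene","top"):
    cv2.imwrite(f"pics/{n}0.png",imaging.read_camera(n)); c=imaging.calibration(n); print(n,c)
print(manip.read_state())
E
```

```text
pics
scene {'fx': 439.33866180635164, 'fy': 439.33866180635164, 'cx': 264.82542257057287, 'cy': 196.34972242394383, 'world_from_camera': array([[-0.43793761, -0.7598362 ,  0.48047851,  1.06465695],
       [ 0.89892499, -0.377257  ,  0.22273533,  0.27454205],
       [ 0.01202152,  0.52945832,  0.84825077,  1.11869395],
       [ 0.        ,  0.        ,  0.        ,  1.        ]])}
top {'fx': 384.0611811487998, 'fy': 384.0611811487998, 'cx': 257.2569356184036, 'cy': 192.87415623392104, 'world_from_camera': array([[ 0.00610456,  0.98315412, -0.1826765 ,  0.31782576],
       [-0.99988449,  0.00854409,  0.01257029,  0.01964182],
       [ 0.01391934,  0.18257867,  0.98309271,  1.26123346],
       [ 0.        ,  0.        ,  0.        ,  1.        ]])}
{'time_s': 0.1, 'q': array([ 1.32301805e+00,  4.23767422e-01,  1.63062104e+00, -1.20774423e-06,
        1.08858036e+00, -1.89894642e-02]), 'qd': array([-0.00086879, -0.00231773, -0.00186729,  0.00024298, -0.00090259,
        0.00018289]), 'joint_torque': array([-5.55299121e-04, -5.45616102e+01, -2.74325109e+01,  6.44420693e-02,
        1.88525452e-02,  9.70911884e-08]), 'tcp_pos': array([0.14160111, 0.60826032, 0.2439746 ]), 'eef_rot': array([-3.14021671e+00, -2.50620404e-05,  2.91280439e+00]), 'contact_force': array([-0.33000996, -0.6317132 ,  0.19913401]), 'ft_torque': array([ 0.02877697,  0.02968361, -0.01597142]), 'gripper_force': 0.0, 'grip_width': 0.08782108954053323}
```

View pics/scene0.png

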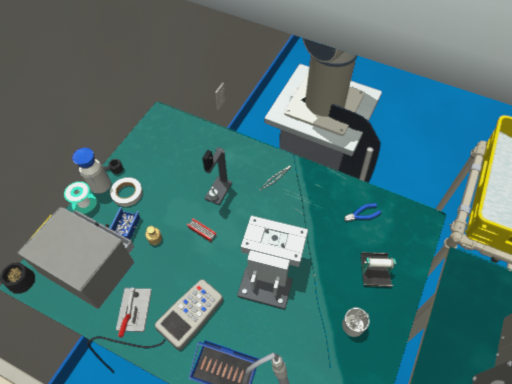

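View pics/top0.png

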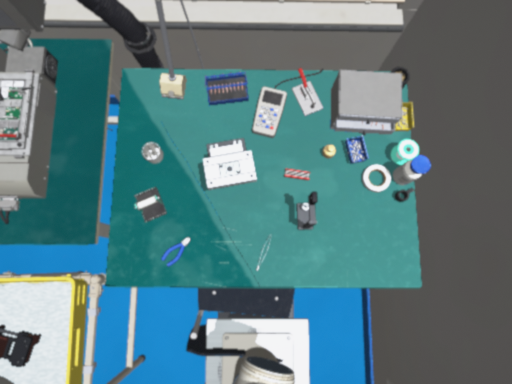

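The ejector is at about (218,178) in the scene view and (306,212) in the top view. The nest is at about (273,245) in the scene view and (229,167) in the top view. I'll enlarge both.

Run:
```python
import cv2,numpy as np
s=cv2.imread("pics/scene0.png");t=cv2.imread("pics/top0.png")
a=cv2.resize(s[140:310,190:320],None,fx=4.5,fy=3.5*4.5/3.5,interpolation=cv2.INTER_CUBIC)
def crop(im,x0,y0,w,h,f): return cv2.resize(im[y0:y0+h,x0:x0+w],None,fx=f,fy=f,interpolation=cv2.INTER_CUBIC)
A=np.hstack([crop(s,190,140,50,75,8),crop(t,285,180,50,75,8)])
B=np.hstack([crop(s,230,210,84,100,4.7),crop(t,192,125,84,100,4.7)])
cv2.imwrite("pics/ej.png",A);cv2.imwrite("pics/nest.png",B);print(A.shape,B.shape)
```

```text
(600, 800, 3) (470, 790, 3)
```

View pics/ej.png

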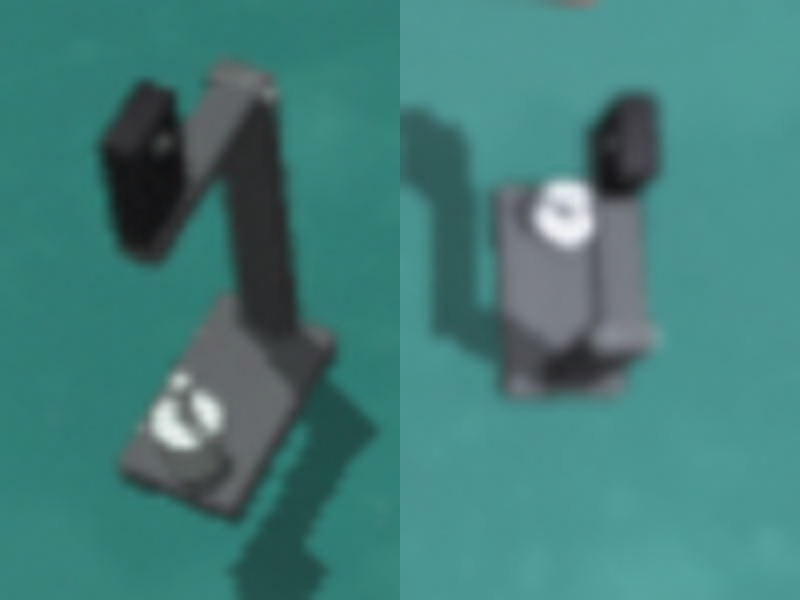

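View pics/nest.png

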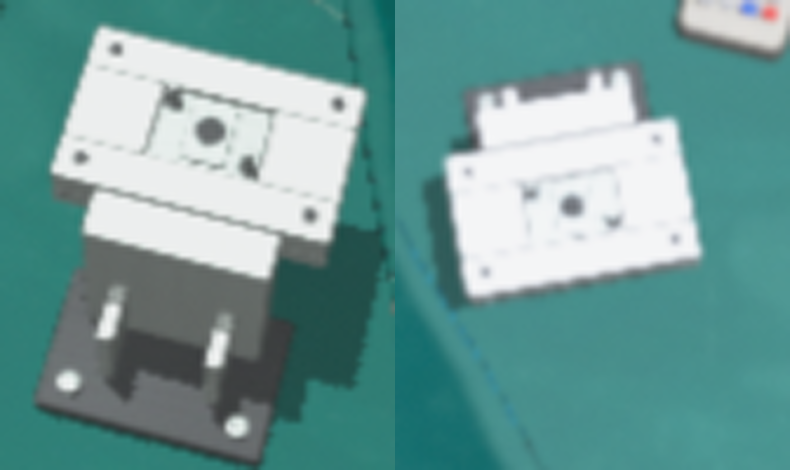

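The crops give usable corners:
- **Ejector foot:** in the scene half, (222,293), (335,335), (237,520) and (122,465). In the top half, (495,187), (500,392) and (625,395). Its open side faces +x.
- **Nest top:** in the scene half, (100,27), (366,92), (328,240) and (52,170). In the top half, (445,157), (676,119), (702,258) and (467,300). The column is on the far side, and the marked centre is at (210,131) and (571,206).

Next I'll triangulate these points.

```bash
cat > h.py <<'E'
import numpy as np, cv2
from plant import manip, imaging
C={n:imaging.calibration(n) for n in("scene","top")}
def ray(n,p):
    c=C[n];T=c["world_from_camera"]
    d=T[:3,:3]@np.array([(p[0]-c["cx"])/c["fx"],-(p[1]-c["cy"])/c["fy"],-1]);return T[:3,3],d/np.linalg.norm(d)
def plane(n,p,z): o,d=ray(n,p);return o+d*(z-o[2])/d[2]
def tri(ps,pt):
    A=0;b=0;L=[]
    for n,p in(("scene",ps),("top",pt)):
        o,d=ray(n,p);M=np.eye(3)-np.outer(d,d);A=A+M;b=b+M@o;L.append((o,d))
    X=np.linalg.solve(A,b);return X,[1e3*np.linalg.norm(np.cross(X-o,d)) for o,d in L][0]
def pix(n,X):
    c=C[n];T=c["world_from_camera"];q=T[:3,:3].T@(np.array(X)-T[:3,3]);return np.array([c["cx"]-c["fx"]*q[0]/q[2],c["cy"]+c["fy"]*q[1]/q[2]])
def un(p,off,f,sh=0): return ((p[0]-sh+.5)/f-.5+off[0],(p[1]+.5)/f-.5+off[1])
E
python3 - <<'E'
from h import *
np.set_printoptions(precision=4,suppress=True)
es=lambda x,y:un((x,y),(190,140),8); et=lambda x,y:un((x,y),(285,180),8,400)
ns=lambda x,y:un((x,y),(230,210),4.7); nt=lambda x,y:un((x,y),(192,125),4.7,395)
def pose(dic_s,dic_t,z):
    for nm,D in(("scene",dic_s),("top",dic_t)):
        k=np.array(list(D.keys()),float);w=np.array([plane(nm,v,z)[:2] for v in D.values()])
        kc=k-k.mean(0);wc=w-w.mean(0)
        a=np.arctan2((kc[:,0]*wc[:,1]-kc[:,1]*wc[:,0]).sum(),(kc*wc).sum());R=np.array([[np.cos(a),-np.sin(a)],[np.sin(a),np.cos(a)]])
        t=w.mean(0)-R@k.mean(0);print(nm,"yaw",np.degrees(a),"org",t,"res mm",1e3*np.abs(w-(k@R.T+t)).max(1))
fs={(-.072,-.025):es(222,293),(-.072,.025):es(335,335),(.016,.025):es(237,520),(.016,-.025):es(122,465)}
ft={(.016,.025):et(495,187),(-.072,.025):et(500,388),(-.072,-.025):et(625,392)}
print("EJ");pose(fs,ft,.01)
for k in ft: print("tri",k,tri(fs[k],ft[k]))
print("handle top",tri(es(141,115),et(642,131)))
n_s={(-.046,-.075):ns(100,27),(-.046,.075):ns(366,92),(.046,.075):ns(328,240),(.046,-.075):ns(52,170)}
n_t={(.046,.075):nt(445,157),(.046,-.075):nt(676,119),(-.046,-.075):nt(702,258),(-.046,.075):nt(467,300)}
print("NEST");pose(n_s,n_t,.13)
for k in n_t: print("tri",k,tri(n_s[k],n_t[k]))
print("ctr",tri(ns(210,131),nt(571,206)))
E
```

```text
EJ
scene yaw 2.8871393098211837 org [ 0.5058 -0.1504] res mm [0.7536 1.6738 1.2622 3.1119]
top yaw 1.138830369096068 org [ 0.5047 -0.1511] res mm [2.5854 2.417  0.4643]
tri (0.016, 0.025) (array([ 0.5186, -0.1266,  0.0035]), np.float64(0.10927755128280754))
tri (-0.072, 0.025) (array([ 0.435 , -0.1281,  0.0129]), np.float64(1.5964667858838106))
tri (-0.072, -0.025) (array([ 0.434 , -0.1792,  0.0068]), np.float64(0.6828822685838738))
handle top (array([ 0.5043, -0.1522,  0.2167]), np.float64(0.923388810020481))
NEST
scene yaw 10.684090182239096 org [0.6029 0.0896] res mm [1.059  1.0207 1.0896 0.9901]
top yaw 10.560191181910387 org [0.6013 0.0899] res mm [1.6388 1.2312 1.3174 2.087 ]
tri (0.046, 0.075) (array([0.6339, 0.1721, 0.1325]), np.float64(0.7668150851523173))
tri (0.046, -0.075) (array([0.6612, 0.0243, 0.1304]), np.float64(0.37207377392618146))
tri (-0.046, -0.075) (array([0.5701, 0.0065, 0.1249]), np.float64(0.13900650456629804))
tri (-0.046, 0.075) (array([0.5416, 0.1555, 0.1249]), np.float64(1.2807775029500066))
ctr (array([0.6029, 0.0902, 0.1297]), np.float64(0.9064309720936525))
```

```bash
cat >> h.py <<'E'
from scipy.spatial.transform import Rotation as Ro
def go(cmd,tgt):
    """cmd,tgt: x,y,z,yawdeg (tool down) -> turn deg, shift cm in tool axes"""
    A=Ro.from_euler('xyz',[180,0,cmd[3]],degrees=True);B=Ro.from_euler('xyz',[180,0,tgt[3]],degrees=True)
    return np.round(np.degrees((A.inv()*B).as_rotvec()),2),np.round(100*A.inv().apply(np.array(tgt[:3])-cmd[:3]),2)
def st():
    s=manip.read_state();print(round(s["time_s"],2),np.round(s["tcp_pos"],4),np.round(np.degrees(s["eef_rot"]),2),np.round(s["contact_force"],1),round(s["grip_width"],4),round(s["gripper_force"],1),np.round(s["q"],2))
E
python3 - <<'E'
from h import *
st()
print(go((.142,.609,.245,166.9),(.505,-.151,.29,182)))
E
```

```text
0.1 [0.1416 0.6083 0.244 ] [-179.92   -0.    166.89] [-0.3 -0.6  0.2] 0.0878 0.0 [ 1.32  0.42  1.63 -0.    1.09 -0.02]
(array([ -0. ,   0. , -15.1]), array([-52.58, -65.79,  -4.5 ]))
```

Emit:
drive_tool(targets=[[[0, 0, 0], [-2, -2, -5], 8.78], [[0, 0, -1.5], [-5, -6, -7], 8.78], [[0, 0, -3], [-9, -11, -7], 8.78], [[0, 0, -4.5], [-13, -16, -7], 8.78], [[0, 0, -6], [-17, -21, -7], 8.78], [[0, 0, -7.5], [-21, -26, -7], 8.78], [[0, 0, -9], [-25, -31, -7], 8.78], [[0, 0, -10], [-29, -36, -7], 8.78], [[0, 0, -11], [-33, -41, -7], 8.78], [[0, 0, -12], [-36, -45, -7], 8.78]])

```text
time_s: 1.35
tcp_pos: [0.3907, 0.0868, 0.3148]
eef_rot: [3.141, 0.001, 3.123]
contact_force: [1.4, 0.3, 0.4]
grip_width: 0.0878
gripper_force: 0.0
```

```bash
python3 -c "
from h import *
st()"
```

```text
1.35 [0.3907 0.0868 0.3148] [1.7999e+02 3.0000e-02 1.7892e+02] [1.4 0.3 0.4] 0.0878 0.0 [ 0.19 -0.01  2.02  0.    1.14 -1.36]
```

```bash
python3 -c "
from h import *
print(go((.3906,.0891,.315,178.9),(.505,-.151,.285,182)))"
```

```text
(array([-0. ,  0. , -3.1]), array([-11.9 , -23.79,   3.  ]))
```

Emit:
drive_tool(targets=[[[0, 0, -0.5], [-2, -4, 0], 8.78], [[0, 0, -1], [-4, -8, 0], 8.78], [[0, 0, -1.5], [-6, -12, 0], 8.78], [[0, 0, -2], [-8, -16, 0], 8.78], [[0, 0, -2.5], [-10, -20, 0], 8.78], [[0, 0, -3.1], [-11.5, -23, 1], 8.78], [[0, 0, -3.1], [-11.9, -23.8, 2], 8.78], [[0, 0, -3.1], [-11.9, -23.8, 3], 8.78], [[0, 0, -3.1], [-11.9, -23.8, 3], 8.78], [[0, 0, -3.1], [-11.9, -23.8, 3], 8.78]])

```text
time_s: 2.6
tcp_pos: [0.5045, -0.1506, 0.2849]
eef_rot: [3.142, 0.0, -3.106]
contact_force: [0.1, 0.3, 0.5]
grip_width: 0.0878
gripper_force: 0.0
```

```bash
python3 -c "
from h import *
st()
s=imaging.read_camera('scene');t=imaging.read_camera('top')
f=lambda i,p:cv2.resize(i[p[1]-45:p[1]+45,p[0]-30:p[0]+30],None,fx=6.6,fy=6.6,interpolation=cv2.INTER_CUBIC)
cv2.imwrite('pics/hov.png',np.hstack([f(s,(215,160)),f(t,(308,205))]))"
```

```text
2.6 [ 0.5045 -0.1506  0.2849] [ 1.8000e+02  1.0000e-02 -1.7795e+02] [0.1 0.3 0.5] 0.0878 0.0 [-0.31  0.23  1.81  0.    1.1  -1.92]
```

View pics/hov.png

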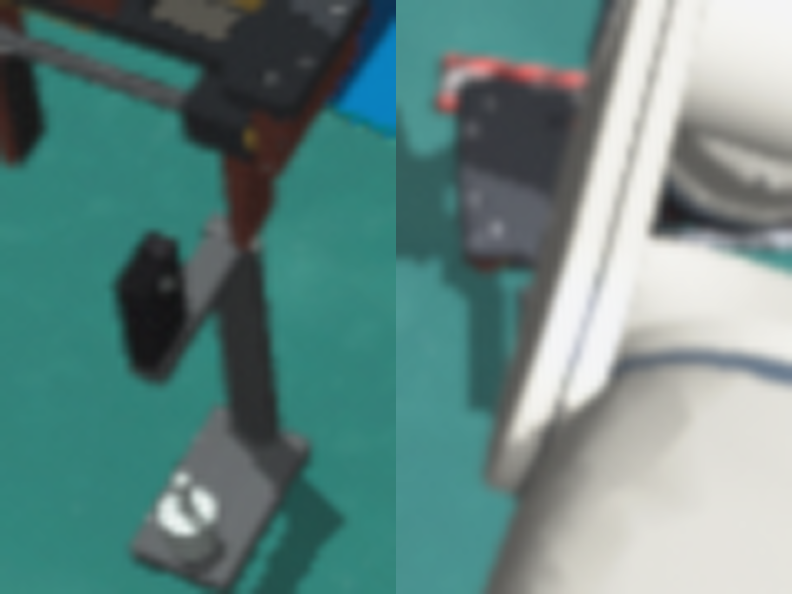

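The open fingers, at about (18,160) and (243,245) in the left half, straddle the handle at (150,300). I'll descend 9 cm and close.

Emit:
drive_tool(targets=[[[0, 0, 0], [0, 0, 2], 8.78], [[0, 0, 0], [0, 0, 4.5], 8.78], [[0, 0, 0], [0, 0, 7], 8.78], [[0, 0, 0], [0, 0, 9], 8.78], [[0, 0, 0], [0, 0, 9], 8.78], [[0, 0, 0], [0, 0, 9], 5], [[0, 0, 0], [0, 0, 9], 3.5], [[0, 0, 0], [0, 0, 9], 2.5], [[0, 0, 0], [0, 0, 9], 2], [[0, 0, 0], [0, 0, 9], 1.5]])

```text
time_s: 3.95
tcp_pos: [0.5047, -0.1515, 0.1948]
eef_rot: [-3.142, 0.0, -3.107]
contact_force: [0.5, -0.5, -0.5]
grip_width: 0.0411
gripper_force: 0.0
```

Emit:
drive_tool(targets=[[[0, 0, 0], [0, 0, 0], 0.8], [[0, 0, 0], [0, 0, 0], 0.4], [[0, 0, 0], [0, 0, 0], 0], [[0, 0, 0], [0, 0, 0], 0], [[0, 0, 0], [0, 0, 0], 0], [[0, 0, 0], [0, 0, 0], 0], [[0, 0, 0], [0, 0, 0], 0], [[0, 0, 0], [0, 0, 0], 0], [[0, 0, 0], [0, 0, 0], 0], [[0, 0, 0], [0, 0, 0], 0]])

```text
time_s: 5.2
tcp_pos: [0.5045, -0.1515, 0.1946]
eef_rot: [3.142, -0.0, -3.107]
contact_force: [-0.6, -0.4, -3.6]
grip_width: 0.0155
gripper_force: 30.0
```

```bash
python3 -c "
from h import *
st()
cmd=(.505,-.151,.195,182);a=np.radians(10.6);X=np.array([np.cos(a),np.sin(a)]);N=np.array([.602,.0898])
print(go(cmd,(.505,-.151,.22,182)))
p=N-.11*X;print(p,go((.505,-.151,.22,182),(*p,.22,190.6)))
"
```

```text
5.2 [ 0.5045 -0.1515  0.1946] [ 1.8000e+02 -1.0000e-02 -1.7801e+02] [-0.6 -0.4 -3.6] 0.0155 30.0 [-0.31  0.35  1.89 -0.    0.91 -1.92]
(array([0., 0., 0.]), array([-0. ,  0. , -2.5]))
[0.49387711 0.06956535] (array([ 0. ,  0. , -8.6]), array([ 0.34, 22.08,  0.  ]))
```

Emit:
drive_tool(targets=[[[0, 0, 0], [0, 0, -0.8], 0], [[0, 0, 0], [0, 0, -1.6], 0], [[0, 0, 0], [0, 0, -2.5], 0], [[0, 0, -1], [0, 2, -2.5], 0], [[0, 0, -2], [0, 5, -2.5], 0], [[0, 0, -3.5], [0, 8, -2.5], 0], [[0, 0, -5], [0, 11, -2.5], 0], [[0, 0, -6.5], [0.1, 14, -2.5], 0], [[0, 0, -7.5], [0.2, 17, -2.5], 0], [[0, 0, -8.6], [0.3, 20, -2.5], 0]])

```text
time_s: 6.45
tcp_pos: [0.494, 0.0501, 0.2197]
eef_rot: [3.141, -0.0, -2.955]
contact_force: [-0.0, 0.2, -2.5]
grip_width: 0.0159
gripper_force: 30.0
```

Emit:
drive_tool(targets=[[[0, 0, 0], [-0.2, 1.2, 0], 0], [[0, 0, 0], [-0.3, 2.1, 0], 0], [[0, 0, 0], [-0.3, 2.1, 0], 0], [[0, 0, 0], [-0.3, 2.1, 0], 0], [[0, 0, 0], [-0.3, 2.1, 0], 0], [[0, 0, 0], [-0.3, 2.1, 0], 0], [[0, 0, 0], [-0.3, 2.1, 0], 0], [[0, 0, 0], [-0.3, 2.1, 0], 0], [[0, 0, 0], [-0.3, 2.1, 0], 0], [[0, 0, 0], [-0.3, 2.1, 0], 0]])

```text
time_s: 7.7
tcp_pos: [0.4938, 0.0695, 0.2197]
eef_rot: [-3.142, 0.0, -2.957]
contact_force: [-0.7, 0.6, -3.6]
grip_width: 0.0161
gripper_force: 30.0
```

```bash
python3 -c "
from h import *
st()
s=imaging.read_camera('scene');t=imaging.read_camera('top')
X=[.494,.0696,.085];a=pix('scene',X);b=pix('top',X);print(a,b)
f=lambda i,p:cv2.resize(i[int(p[1])-45:int(p[1])+45,int(p[0])-30:int(p[0])+30],None,fx=6.6,fy=6.6,interpolation=cv2.INTER_CUBIC)
cv2.imwrite('pics/pre.png',np.hstack([f(s,a),f(t,b)]));print(a//1,b//1)"
```

```text
7.7 [0.4938 0.0695 0.2197] [-180.      0.   -169.41] [-0.7  0.6 -3.6] 0.0161 30.0 [ 0.12  0.27  1.93 -0.    0.94 -1.64]
[284.37831442 209.70470833] [236.16113074 206.1692919 ]
[284. 209.] [236. 206.]
```

View pics/pre.png

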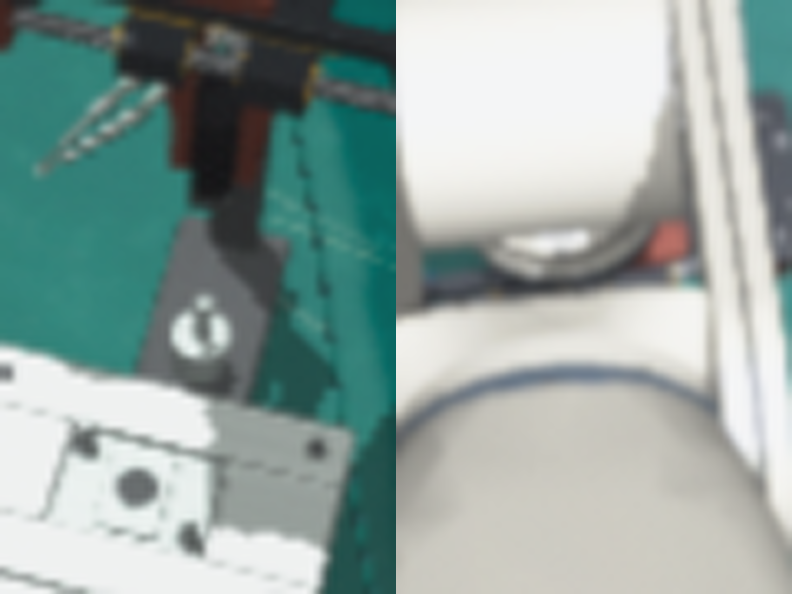

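In the scene half of the crop, the rod tip is at (203,300), within a pixel of where it should be, so the grasp is true. I'll insert along the nest's x to a first probe at y=+3.5 mm, then rise carefully.

Emit:
drive_tool(targets=[[[0, 0, 0], [-0.8, 0.3, 0], 0], [[0, 0, 0], [-2.2, 0.3, 0], 0], [[0, 0, 0], [-3.8, 0.3, 0], 0], [[0, 0, 0], [-5.4, 0.3, 0], 0], [[0, 0, 0], [-7, 0.3, 0], 0], [[0, 0, 0], [-8.6, 0.3, 0], 0], [[0, 0, 0], [-10, 0.3, 0], 0], [[0, 0, 0], [-11, 0.3, 0], 0], [[0, 0, 0], [-11, 0.3, 0], 0], [[0, 0, 0], [-11, 0.3, 0], 0]])

```text
time_s: 9.05
tcp_pos: [0.6009, 0.0926, 0.2195]
eef_rot: [3.142, -0.001, -2.957]
contact_force: [-0.3, 0.0, -4.0]
grip_width: 0.0159
gripper_force: 30.0
```

Emit:
drive_tool(targets=[[[0, 0, 0], [0, 0, -0.2], 0], [[0, 0, 0], [0, 0, -0.4], 0], [[0, 0, 0], [0, 0, -0.6], 0], [[0, 0, 0], [0, 0, -0.8], 0], [[0, 0, 0], [0, 0, -0.9], 0], [[0, 0, 0], [0, 0, -1.0], 0], [[0, 0, 0], [0, 0, -1.05], 0], [[0, 0, 0], [0, 0, -1.1], 0], [[0, 0, 0], [0, 0, -1.15], 0], [[0, 0, 0], [0, 0, -1.15], 0]])

```text
time_s: 10.3
tcp_pos: [0.6014, 0.0927, 0.2312]
eef_rot: [3.142, 0.0, -2.957]
contact_force: [-0.6, 0.5, -2.4]
grip_width: 0.016
gripper_force: 30.0
```

Emit:
drive_tool(targets=[[[0, 0, 0], [0, 0, -0.02], 0], [[0, 0, 0], [0, 0, -0.04], 0], [[0, 0, 0], [0, 0, -0.06], 0], [[0, 0, 0], [0, 0, -0.08], 0], [[0, 0, 0], [0, 0, -0.1], 0], [[0, 0, 0], [0, 0, -0.1], 0], [[0, 0, 0], [0, 0, -0.1], 0], [[0, 0, 0], [0, 0, -0.1], 0], [[0, 0, 0], [0, 0, -0.1], 0], [[0, 0, 0], [0, 0, -0.1], 0]])

```text
time_s: 11.55
tcp_pos: [0.6014, 0.0927, 0.2322]
eef_rot: [3.142, -0.0, -2.957]
contact_force: [-0.1, 0.4, -2.8]
grip_width: 0.0165
gripper_force: 30.0
```

Emit:
drive_tool(targets=[[[0, 0, 0], [0, 0, -0.02], 0], [[0, 0, 0], [0, 0, -0.04], 0], [[0, 0, 0], [0, 0, -0.06], 0], [[0, 0, 0], [0, 0, -0.08], 0], [[0, 0, 0], [0, 0, -0.1], 0], [[0, 0, 0], [0, 0, -0.1], 0], [[0, 0, 0], [0, 0, -0.1], 0], [[0, 0, 0], [0, 0, -0.1], 0], [[0, 0, 0], [0, 0, -0.1], 0], [[0, 0, 0], [0, 0, -0.1], 0]])

```text
time_s: 12.8
tcp_pos: [0.6012, 0.0926, 0.2329]
eef_rot: [3.142, -0.0, -2.957]
contact_force: [1.7, -0.1, -13.0]
grip_width: 0.0159
gripper_force: 30.0
```

Contact at about 9.5 N with the tip near z 98, so this spot misses the hole. I'll back off 3 mm, step −7 mm in y and touch at the same height.

Emit:
drive_tool(targets=[[[0, 0, 0], [0, 0, 0.15], 0], [[0, 0, 0], [0, 0, 0.3], 0], [[0, 0, 0], [0, -0.3, 0.3], 0], [[0, 0, 0], [0, -0.7, 0.3], 0], [[0, 0, 0], [0, -0.7, 0.2], 0], [[0, 0, 0], [0, -0.7, 0.1], 0], [[0, 0, 0], [0, -0.7, 0.05], 0], [[0, 0, 0], [0, -0.7, 0], 0], [[0, 0, 0], [0, -0.7, 0], 0], [[0, 0, 0], [0, -0.7, 0], 0]])

```text
time_s: 14.05
tcp_pos: [0.6026, 0.0858, 0.2328]
eef_rot: [-3.142, -0.0, -2.957]
contact_force: [2.6, -0.3, -10.0]
grip_width: 0.0158
gripper_force: 30.0
```

Emit:
drive_tool(targets=[[[0, 0, 0], [0, 0, 0.15], 0], [[0, 0, 0], [0, 0, 0.3], 0], [[0, 0, 0], [0, -0.3, 0.3], 0], [[0, 0, 0], [0, -0.7, 0.3], 0], [[0, 0, 0], [0, -0.7, 0.2], 0], [[0, 0, 0], [0, -0.7, 0.1], 0], [[0, 0, 0], [0, -0.7, 0.05], 0], [[0, 0, 0], [0, -0.7, 0], 0], [[0, 0, 0], [0, -0.7, 0], 0], [[0, 0, 0], [0, -0.7, 0], 0]])

```text
time_s: 15.3
tcp_pos: [0.6039, 0.0789, 0.2328]
eef_rot: [-3.142, -0.0, -2.957]
contact_force: [0.7, 0.2, -8.9]
grip_width: 0.016
gripper_force: 30.0
```

Emit:
drive_tool(targets=[[[0, 0, 0], [0, 0, 0.15], 0], [[0, 0, 0], [0, 0, 0.3], 0], [[0, 0, 0], [0, -0.3, 0.3], 0], [[0, 0, 0], [0, -0.7, 0.3], 0], [[0, 0, 0], [0, -0.7, 0.2], 0], [[0, 0, 0], [0, -0.7, 0.1], 0], [[0, 0, 0], [0, -0.7, 0.05], 0], [[0, 0, 0], [0, -0.7, 0], 0], [[0, 0, 0], [0, -0.7, -0.02], 0], [[0, 0, 0], [0, -0.7, -0.02], 0]])

```text
time_s: 16.55
tcp_pos: [0.6052, 0.0721, 0.2334]
eef_rot: [3.142, -0.0, -2.957]
contact_force: [-0.0, -0.0, -3.7]
grip_width: 0.0162
gripper_force: 30.0
```

No contact here, at y ≈ −17.5 mm. I'll confirm by rising another 1.5 mm.

Emit:
drive_tool(targets=[[[0, 0, 0], [0, 0, -0.03], 0], [[0, 0, 0], [0, 0, -0.06], 0], [[0, 0, 0], [0, 0, -0.09], 0], [[0, 0, 0], [0, 0, -0.12], 0], [[0, 0, 0], [0, 0, -0.15], 0], [[0, 0, 0], [0, 0, -0.15], 0], [[0, 0, 0], [0, 0, -0.15], 0], [[0, 0, 0], [0, 0, -0.15], 0], [[0, 0, 0], [0, 0, -0.15], 0], [[0, 0, 0], [0, 0, -0.15], 0]])

```text
time_s: 17.8
tcp_pos: [0.6052, 0.072, 0.2349]
eef_rot: [3.142, -0.0, -2.957]
contact_force: [0.3, 0.3, -3.5]
grip_width: 0.0162
gripper_force: 30.0
```

Emit:
drive_tool(targets=[[[0, 0, 0], [0, 0, -0.03], 0], [[0, 0, 0], [0, 0, -0.06], 0], [[0, 0, 0], [0, 0, -0.1], 0], [[0, 0, 0], [0, 0, -0.14], 0], [[0, 0, 0], [0, 0, -0.18], 0], [[0, 0, 0], [0, 0, -0.22], 0], [[0, 0, 0], [0, 0, -0.26], 0], [[0, 0, 0], [0, 0, -0.3], 0], [[0, 0, 0], [0, 0, -0.3], 0], [[0, 0, 0], [0, 0, -0.3], 0]])

```text
time_s: 19.05
tcp_pos: [0.6052, 0.072, 0.2379]
eef_rot: [-3.142, 0.0, -2.957]
contact_force: [-0.1, -0.2, -2.6]
grip_width: 0.0156
gripper_force: 30.0
```

Emit:
drive_tool(targets=[[[0, 0, 0], [0, 0, -0.06], 0], [[0, 0, 0], [0, 0, -0.12], 0], [[0, 0, 0], [0, 0, -0.18], 0], [[0, 0, 0], [0, 0, -0.24], 0], [[0, 0, 0], [0, 0, -0.3], 0], [[0, 0, 0], [0, 0, -0.36], 0], [[0, 0, 0], [0, 0, -0.42], 0], [[0, 0, 0], [0, 0, -0.46], 0], [[0, 0, 0], [0, 0, -0.5], 0], [[0, 0, 0], [0, 0, -0.5], 0]])

```text
time_s: 20.3
tcp_pos: [0.6052, 0.072, 0.2427]
eef_rot: [-3.142, -0.0, -2.957]
contact_force: [0.4, 0.1, -5.0]
grip_width: 0.0159
gripper_force: 30.0
```

Emit:
drive_tool(targets=[[[0, 0, 0], [0, 0, -0.02], 0], [[0, 0, 0], [0, 0, -0.04], 0], [[0, 0, 0], [0, 0, -0.06], 0], [[0, 0, 0], [0, 0, -0.08], 0], [[0, 0, 0], [0, 0, -0.1], 0], [[0, 0, 0], [0, 0, -0.12], 0], [[0, 0, 0], [0, 0, -0.14], 0], [[0, 0, 0], [0, 0, -0.16], 0], [[0, 0, 0], [0, 0, -0.18], 0], [[0, 0, 0], [0, 0, -0.2], 0]])

```text
time_s: 21.55
tcp_pos: [0.6051, 0.072, 0.2449]
eef_rot: [3.142, -0.0, -2.957]
contact_force: [1.0, 0.3, -12.9]
grip_width: 0.0159
gripper_force: 30.0
```

Emit:
drive_tool(targets=[[[0, 0, 0], [0, 0, -0.04], 0], [[0, 0, 0], [0, 0, -0.08], 0], [[0, 0, 0], [0, 0, -0.12], 0], [[0, 0, 0], [0, 0, -0.16], 0], [[0, 0, 0], [0, 0, -0.2], 0], [[0, 0, 0], [0, 0, -0.24], 0], [[0, 0, 0], [0, 0, -0.28], 0], [[0, 0, 0], [0, 0, -0.32], 0], [[0, 0, 0], [0, 0, -0.36], 0], [[0, 0, 0], [0, 0, -0.4], 0]])

```text
time_s: 22.8
tcp_pos: [0.6051, 0.072, 0.2489]
eef_rot: [-3.142, -0.0, -2.957]
contact_force: [1.3, -0.6, -12.4]
grip_width: 0.0159
gripper_force: 30.0
```

Emit:
drive_tool(targets=[[[0, 0, 0], [0, 0, -0.04], 0], [[0, 0, 0], [0, 0, -0.08], 0], [[0, 0, 0], [0, 0, -0.12], 0], [[0, 0, 0], [0, 0, -0.16], 0], [[0, 0, 0], [0, 0, -0.2], 0], [[0, 0, 0], [0, 0, -0.24], 0], [[0, 0, 0], [0, 0, -0.28], 0], [[0, 0, 0], [0, 0, -0.32], 0], [[0, 0, 0], [0, 0, -0.36], 0], [[0, 0, 0], [0, 0, -0.4], 0]])

```text
time_s: 24.05
tcp_pos: [0.6052, 0.072, 0.2529]
eef_rot: [-3.142, -0.0, -2.957]
contact_force: [1.0, -0.4, -12.7]
grip_width: 0.0157
gripper_force: 30.0
```

Emit:
drive_tool(targets=[[[0, 0, 0], [0, 0, -0.04], 0], [[0, 0, 0], [0, 0, -0.08], 0], [[0, 0, 0], [0, 0, -0.12], 0], [[0, 0, 0], [0, 0, -0.16], 0], [[0, 0, 0], [0, 0, -0.2], 0], [[0, 0, 0], [0, 0, -0.24], 0], [[0, 0, 0], [0, 0, -0.28], 0], [[0, 0, 0], [0, 0, -0.3], 0], [[0, 0, 0], [0, 0, -0.3], 0], [[0, 0, 0], [0, 0, -0.3], 0]])

```text
time_s: 25.3
tcp_pos: [0.6052, 0.072, 0.2559]
eef_rot: [3.142, 0.0, -2.957]
contact_force: [0.4, -0.2, -12.2]
grip_width: 0.0156
gripper_force: 30.0
```

```bash
python3 -c "
from h import *
st()
s=imaging.read_camera('scene')
a=(275,240);f=lambda i,p:cv2.resize(i[p[1]-38:p[1]+38,p[0]-45:p[0]+45],None,fx=7.5,fy=7.5,interpolation=cv2.INTER_CUBIC)
cv2.imwrite('pics/pushed.png',f(s,a))"
```

```text
25.3 [0.6052 0.072  0.2559] [ 180.      0.   -169.41] [  0.4  -0.2 -12.2] 0.0156 30.0 [ 0.1   0.39  1.66  0.    1.1  -1.66]
```

View pics/pushed.png

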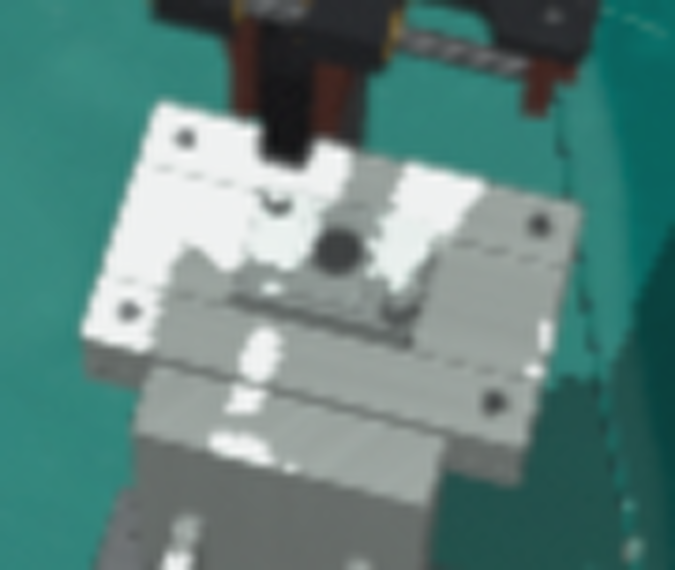

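The part stands clearly proud, with a side wall visible along (230–410, 300–340). I'll push 1 mm more for margin, then lower the rod 3.8 cm and draw it out.

Emit:
drive_tool(targets=[[[0, 0, 0], [0, 0, -0.03], 0], [[0, 0, 0], [0, 0, -0.06], 0], [[0, 0, 0], [0, 0, -0.09], 0], [[0, 0, 0], [0, 0, -0.1], 0], [[0, 0, 0], [0, 0, -0.1], 0], [[0, 0, 0], [0, 0, 0.1], 0], [[0, 0, 0], [0, 0, 0.4], 0], [[0, 0, 0], [0, 0, 0.8], 0], [[0, 0, 0], [0, 0, 1.2], 0], [[0, 0, 0], [0, 0, 1.6], 0]])

```text
time_s: 26.6
tcp_pos: [0.6053, 0.072, 0.2397]
eef_rot: [-3.142, 0.0, -2.957]
contact_force: [0.5, 0.7, -2.9]
grip_width: 0.0158
gripper_force: 30.0
```

Emit:
drive_tool(targets=[[[0, 0, 0], [0, 0, 0.4], 0], [[0, 0, 0], [0, 0, 0.8], 0], [[0, 0, 0], [0, 0, 1.2], 0], [[0, 0, 0], [0, 0, 1.6], 0], [[0, 0, 0], [0, 0, 1.9], 0], [[0, 0, 0], [0, 0, 2.1], 0], [[0, 0, 0], [0, 0, 2.1], 0], [[0, 0, 0], [0, 0, 2.1], 0], [[0, 0, 0], [0, 0, 2.1], 0], [[0, 0, 0], [0, 0, 2.1], 0]])

```text
time_s: 27.85
tcp_pos: [0.6053, 0.072, 0.219]
eef_rot: [-3.142, 0.0, -2.957]
contact_force: [-0.7, 0.0, -2.4]
grip_width: 0.0159
gripper_force: 30.0
```

Emit:
drive_tool(targets=[[[0, 0, 0], [0.8, 0, 0], 0], [[0, 0, 0], [2.2, 0, 0], 0], [[0, 0, 0], [3.8, 0, 0], 0], [[0, 0, 0], [5.4, 0, 0], 0], [[0, 0, 0], [7, 0, 0], 0], [[0, 0, 0], [8.6, 0, 0], 0], [[0, 0, 0], [10, 0, 0], 0], [[0, 0, 0], [11, 0, 0], 0], [[0, 0, 0], [11, 0, 0], 0], [[0, 0, 0], [11, 0, 0], 0]])

```text
time_s: 29.1
tcp_pos: [0.4977, 0.0519, 0.2191]
eef_rot: [-3.141, 0.001, -2.957]
contact_force: [-0.5, -0.1, -3.3]
grip_width: 0.016
gripper_force: 30.0
```

```bash
python3 -c "
from h import *
st()
print(go((.4974,.0523,.2192,190.6),(.505,-.151,.2192,182)))
s=imaging.read_camera('scene')
a=(275,240);f=lambda i,p:cv2.resize(i[p[1]-38:p[1]+38,p[0]-45:p[0]+45],None,fx=7.5,fy=7.5,interpolation=cv2.INTER_CUBIC)
cv2.imwrite('pics/out.png',f(s,a))
print([pix('scene',[.602,.09,z]) for z in (.13,.14,.144)])
"
```

```text
29.1 [0.4977 0.0519 0.2191] [-1.7999e+02  5.0000e-02 -1.6941e+02] [-0.5 -0.1 -3.3] 0.016 30.0 [ 0.08  0.28  1.92 -0.    0.94 -1.68]
(array([-0. , -0. ,  8.6]), array([  2.99, -20.12,  -0.  ]))
[array([274.72786217, 237.13537142]), array([274.85296766, 235.32466443]), array([274.90355496, 234.59249195])]
```

View pics/out.png

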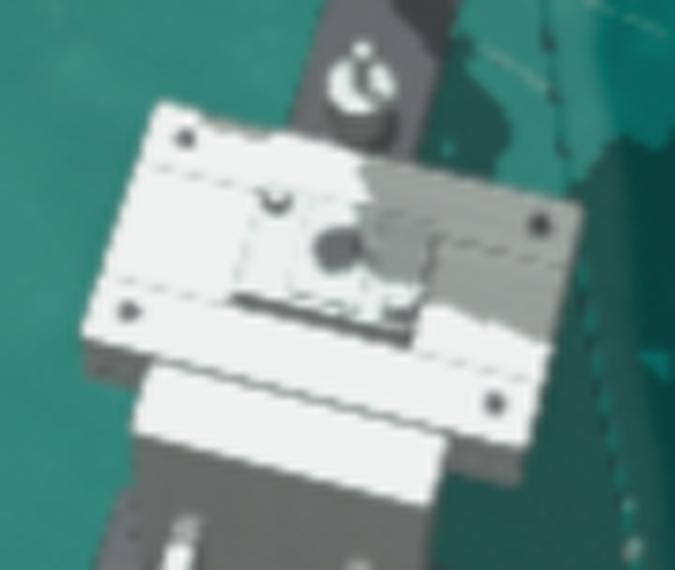

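The part still stands proud: its centre dot at (335,248) has moved up 2.9 px, which is about 14 mm or slightly more. The rod is clear at (362,55). I'll take the ejector back to where it stood.

Emit:
drive_tool(targets=[[[0, 0, 1], [0.2, -1.5, 0], 0], [[0, 0, 2], [0.5, -4, 0], 0], [[0, 0, 3], [1, -7, 0], 0], [[0, 0, 4.5], [1.5, -10, 0], 0], [[0, 0, 6], [2, -13, 0], 0], [[0, 0, 7.5], [2.4, -16, 0], 0], [[0, 0, 8.6], [2.8, -18.5, 0], 0], [[0, 0, 8.6], [3, -20.1, 0], 0], [[0, 0, 8.6], [3, -20.1, 0], 0], [[0, 0, 8.6], [3, -20.1, 0], 0]])

```text
time_s: 30.4
tcp_pos: [0.5044, -0.1509, 0.2187]
eef_rot: [3.141, -0.0, -3.107]
contact_force: [-0.5, -0.1, -3.2]
grip_width: 0.0157
gripper_force: 30.0
```

Emit:
drive_tool(targets=[[[0, 0, 0], [0, 0, 0.4], 0], [[0, 0, 0], [0, 0, 0.8], 0], [[0, 0, 0], [0, 0, 1.2], 0], [[0, 0, 0], [0, 0, 1.6], 0], [[0, 0, 0], [0, 0, 1.9], 0], [[0, 0, 0], [0, 0, 2.1], 0], [[0, 0, 0], [0, 0, 2.2], 0], [[0, 0, 0], [0, 0, 2.25], 0], [[0, 0, 0], [0, 0, 2.3], 0], [[0, 0, 0], [0, 0, 2.3], 0]])

```text
time_s: 31.65
tcp_pos: [0.5046, -0.1513, 0.1959]
eef_rot: [-3.142, 0.0, -3.107]
contact_force: [0.6, -0.4, -2.6]
grip_width: 0.0157
gripper_force: 30.0
```

```bash
python3 -c "
from h import *
st()"
```

```text
31.65 [ 0.5046 -0.1513  0.1959] [-180.      0.   -178.01] [ 0.6 -0.4 -2.6] 0.0157 30.0 [-0.31  0.35  1.88 -0.    0.91 -1.92]
```

Emit:
drive_tool(targets=[[[0, 0, 0], [0, 0, 0.02], 0], [[0, 0, 0], [0, 0, 0.04], 0], [[0, 0, 0], [0, 0, 0.06], 0], [[0, 0, 0], [0, 0, 0.08], 0], [[0, 0, 0], [0, 0, 0.1], 0], [[0, 0, 0], [0, 0, 0.12], 0], [[0, 0, 0], [0, 0, 0.13], 0], [[0, 0, 0], [0, 0, 0.13], 0], [[0, 0, 0], [0, 0, 0.13], 0], [[0, 0, 0], [0, 0, 0.13], 0]])

```text
time_s: 32.9
tcp_pos: [0.5046, -0.1513, 0.1946]
eef_rot: [3.142, 0.0, -3.107]
contact_force: [-0.3, 0.4, -2.7]
grip_width: 0.016
gripper_force: 30.0
```

Emit:
drive_tool(targets=[[[0, 0, 0], [0, 0, 0.01], 0], [[0, 0, 0], [0, 0, 0.02], 0], [[0, 0, 0], [0, 0, 0.03], 0], [[0, 0, 0], [0, 0, 0.04], 0], [[0, 0, 0], [0, 0, 0.05], 0], [[0, 0, 0], [0, 0, 0.06], 0], [[0, 0, 0], [0, 0, 0.06], 0], [[0, 0, 0], [0, 0, 0.06], 0], [[0, 0, 0], [0, 0, 0.06], 0], [[0, 0, 0], [0, 0, 0.06], 0]])

```text
time_s: 34.15
tcp_pos: [0.5047, -0.1513, 0.1945]
eef_rot: [-3.141, 0.0, -3.107]
contact_force: [-1.6, 0.6, 5.9]
grip_width: 0.016
gripper_force: 30.0
```

Contact with the bench at about 9 N. I'll release and lift clear.

Emit:
drive_tool(targets=[[[0, 0, 0], [0, 0, -0.03], 1.6], [[0, 0, 0], [0, 0, -0.03], 2], [[0, 0, 0], [0, 0, -0.03], 3], [[0, 0, 0], [0, 0, -0.03], 4.5], [[0, 0, 0], [0, 0, -0.03], 6], [[0, 0, 0], [0, 0, -0.03], 7.5], [[0, 0, 0], [0, 0, -0.03], 8.78], [[0, 0, 0], [0, 0, -0.03], 8.78], [[0, 0, 0], [0, 0, -0.03], 8.78], [[0, 0, 0], [0, 0, -0.03], 8.78]])

```text
time_s: 35.4
tcp_pos: [0.5046, -0.1513, 0.1943]
eef_rot: [-3.142, 0.0, -3.107]
contact_force: [-0.5, 0.6, -0.1]
grip_width: 0.0874
gripper_force: 0.0
```

Emit:
drive_tool(targets=[[[0, 0, 0], [0, 0, -1], 8.78], [[0, 0, 0], [0, 0, -3], 8.78], [[0, 0, 0], [0, 0, -6], 8.78], [[0, 0, 0], [0, 0, -9], 8.78], [[0, 0, 0], [0, 0, -12], 8.78], [[0, 0, 0], [3, 3, -12], 8.78], [[0, 0, 0], [6, 6, -12], 8.78], [[0, 0, 0], [9, 10, -12], 8.78], [[0, 0, 0], [9, 14, -12], 8.78], [[0, 0, 0], [9, 14, -12], 8.78]])

```text
time_s: 36.65
tcp_pos: [0.4094, -0.0129, 0.3152]
eef_rot: [3.141, 0.001, -3.104]
contact_force: [0.2, -0.1, 0.4]
grip_width: 0.0877
gripper_force: 0.0
```

```bash
python3 -c "
from h import *
st()
s=imaging.read_camera('scene');t=imaging.read_camera('top')
f=lambda i,x,y,w,h:cv2.resize(i[y:y+h,x:x+w],None,fx=4,fy=4,interpolation=cv2.INTER_CUBIC)
cv2.imwrite('pics/fin.png',f(s,140,140,190,145))"
```

```text
36.65 [ 0.4094 -0.0129  0.3152] [ 1.7999e+02  8.0000e-02 -1.7783e+02] [ 0.2 -0.1  0.4] 0.0877 0.0 [-0.06  0.    2.    0.    1.14 -1.67]
```

View pics/fin.png

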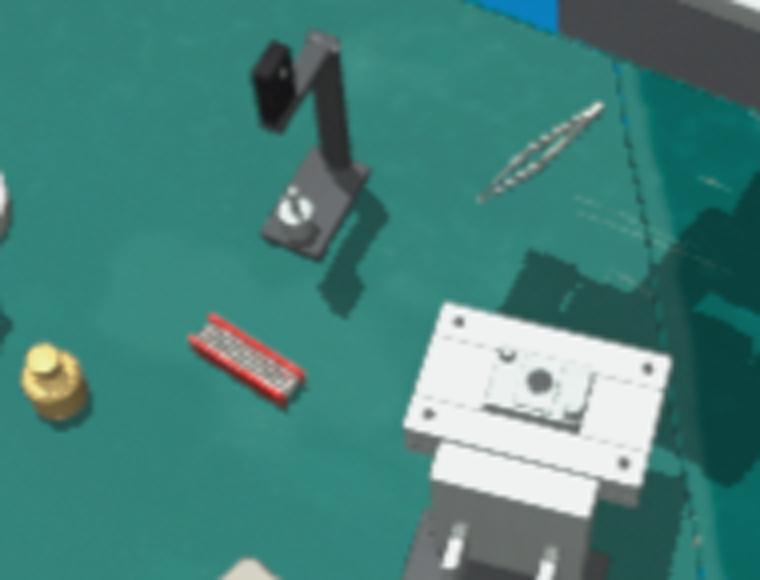

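The ejector stands upright at (310,150), the part is proud in the nest at (540,380), and the weight at (55,385) and hex keys at (245,360) are undisturbed. I'm handing in.

```bash
python3 -c "
from plant import manip
print(manip.sign_off())"
```

```text
the job is handed in; nothing more can be done
None
```

Job handed in at 36.7 s: the part stands about 14 mm proud by my measurement, the ejector is upright where it first stood, force readings (taken only at the end of each move) never showed more than about 10 N on the nest or part, and the weight, hex keys and nippers were never approached.

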